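# Fit the drip collar and open the stain bottle

### The job

Slide the wide aluminium drip collar down over the capped stain bottle until it lies flat on the bottle's shoulder, and let go of it while the cap is still on. Then unscrew the black ribbed cap: its quick thread may be right- or left-handed and you cannot see which, so try both ways, and lift it straight up. Finish while still holding the cap upright over the bottle, about 7 cm above where it sat, with the collar still in place and the other things on the bench left where they are.

Things in the scene. Friction and masses are not known exactly. Their poses are not given: they have to be found in the camera images.
- bottle: Brown glass stain bottle fixed on a 100 x 100 x 12 mm aluminium foot plate; it cannot move. Origin: centre of the plate's underside, on the bench, z up. Body 68 mm across up to 55 mm high, ending in a flat shoulder; then a straight shaft 42 mm across from 55 to 91 mm; then a 23 mm neck (thread lugs 34 mm across) up to 109 mm, hidden by the cap.
- spare: Not part of the job: a look-alike fixed bottle nearer the far edge, with a pointed rubber dropper bulb on its cap, 146 mm high in all. Origin as the bottle's.
- mouth (a point): Top centre of the bottle's neck, 109 mm above the bench, inside the cap. The thread: the cap turned the tightening way stops dead within 10 degrees; the loosening way it turns freely to a stop near 115 degrees and is free to lift between 65 and 110 degrees from the start. Until then it has 1 to 2 mm of play up and down and will not come off.
- shoulder (a point): Centre of the bottle's flat shoulder (55 mm above the bench), where the collar's underside must rest, axes as the bottle's.
- cap: Black ribbed round screw cap, 42 mm across, 24 mm high, about 30 g, flat top. Origin: centre of its underside, z up; its yaw turns with it. Screwed on, its underside is 91 mm and its top 115 mm above the bench. It does not rise by itself when turned. Clockwise or anticlockwise loosens it, differing from run to run with no outward sign.
- collar: Drip collar: plain aluminium ring lying flat on the bench to the robot's right, 62 mm outside, 46 mm hole, 22 mm high, about 80 g. Origin: centre of its underside, z up. It passes over the 42 mm cap and shaft with 2 mm to spare all round.
- pot_tall: Bystander: white lidded pot, 48 mm across, 67 mm high, origin under its centre.
- pot_wide: Bystander: clear lidded pot, 64 mm across, 47 mm high, origin under its centre.
- petri: Bystander: flat clear dish, 90 mm across, 14 mm high, origin under its centre.
- slidebox: Bystander: grey slide box 50 x 80 x 30 mm (x, y, z), origin under its centre.
- small_ring: Bystander: small aluminium ring, 40 mm outside, 24 mm hole, 10 mm high: too small for the bottle. Origin under its centre.
- vial: Bystander: small bottle 28 mm across, 60 mm high, origin under its centre.
Things that resemble listed ones, but are neither listed nor needed, are in the scene too. Leave any blue or yellow look-alike of the collar alone.

How it is judged:
By the outcome, as a careful person would: the job done as asked, in the order asked, and still so for the second after the job is handed in, while the arm keeps its last pose, push and grip.
It also fails if it takes over 61 s, if anything falls off the work surface, if the arm or the gripper's body presses on something with over 40 N, if the wrist force passes 120 N, or if a joint passes its speed limit or range.

### The arm

A 6-joint arm with a two-finger parallel gripper is mounted at the origin on the work surface. World frame = base frame: x ahead of the robot, y to its left, z up, the work surface at z = 0. Lengths are in m, angles in rad, forces in N, time in s.
With the tool pointing down it reaches from about 0.425 to 0.95 m from the base axis. Payload 14.7 kg.
Tool frame: the origin (TCP) lies on the front face of the gripper's body, between the roots of the fingers; the fingertips stand 73 mm ahead of it and the grasp point (between the pads) lies 54 mm ahead of it; y points along the fingers, x is the direction in which the jaws open and shut, and the axes are right-handed (so a half turn about y gives the same grasp; the last joint's range is limited). The gripper opens to 85 mm and grips with 20 to 120 N. Pads are 22 mm wide; open, the fingers measure 114 mm over their backs; the gripper's body (76 mm by 85 mm) begins 54 mm behind the grasp point. The pads swing forward as they close: fully open they stand 13 mm farther back than shut.
Start: joints at [-1.222, 0.48, 1.596, -0, 1.065, -0.047], TCP at [0.251, -0.6, 0.304] pointing down, gripper open.
Joint ranges: [-2.75, 2.75], [-0.82, 2.05], [0.23, 2.67], [-1.56, 4.7], [0.09, 2.69], [-2.92, 2.92]. Speed limits (rad/s): [1.89, 1.89, 2.39, 3.01, 3.01, 3.01].

### API

Orientations are given as a unit quaternion [x, y, z, w].
In Python, from rig import robot gives the robot as it stands.
- The arm moves only by the tool jog_arm, never from a script. Its argument "rows" is a list of rows, each an object with "slide": the shift along the tool's x, y, z in mm, a list of three; "turn": the turn, a rotation vector about the tool's x, y, z in degrees, a list of three; "jaw": the finger opening in mm, from 0 to 85.4. A call has 1 to 20 rows; each row shifts and turns the pose as measured when the row begins, along the tool's axes as they then stand; what a row does not reach is not made up. A row lasts 1/8 s, in which the tool goes at most 62.5 mm and 10.7 degrees, less where a joint would pass 70% of its speed; a pose out of reach is approached as far as the arm can. A call is refused whole if a number of a shift passes 62.5 or a number of a turn 10.7, either way. A call with a gripper value outside its range is refused whole. The fingers move at their own pace and stop on an object; "force" is the grip in N (left out, the last holds). Time passes only in rows, so rows that do not move let the fingers close. It gives the time, the measured TCP pose, the force and the opening at its end, in the units of the state.
- robot.sense(): the state, without advancing time (a new reading comes with each control period).
- robot.capture(name): name is "scene" or "side" or "wrist"; returns the picture (420x560x3 uint8, blue, green, red); there is no depth.
- robot.calibration(name): a dict with "fx", "fy", "cx", "cy" (pixels), "dist" ([k1, k2, p1, p2, k3] as OpenCV has them; the pictures are not rectified), "cam_to_world" (4x4, takes a point from camera to world coordinates). Camera axes: x right, y up, looking along -z (the intrinsics and any distortion apply to the point x, -y, -z); pixel columns grow to the right and rows downward; lengths in m; the calibration is good to about 2 mm. A picture is of the moment at which its call begins: read the wrist's pose just before it. calibration takes no time and is no camera call; for the wrist camera it gives the pose at the moment of the call.
- robot.sign_off(): hands the job in, once; it reports no verdict.
Trained networks look in the newest picture that a camera, given by its name, has taken for a name from the list of things; names that differ only in an ending like _2 or _b are one class to them, and where a whole thing is asked for, a point or a joint stands for the part that bears it (a point fixed in the world has none). Each returns a list of dicts, best first, with "p" (0 to 1); they miss things now and then, are a little off and sometimes report something else, mostly with a low value. They report only what shows in the picture. A call takes as long as a camera call. They do not tell look-alikes from the thing itself.
- robot.cut_out(camera, query): "region" (420x560 bool, what is visible of it) and "box" ([left, top, right, bottom] in pixels, round what is visible of it).
- robot.spot_point(camera, query): "at" ([row, column] in pixels: a listed point, or the origin of a listed thing).
The state is a dict: "t": time; "joints": joint angles; "joint_vel": joint speeds; "effort": joint torques, N m; "eef_pos": TCP position; "tcp_rot": TCP orientation; "wrist_force": force on the tool from outside, world axes, zero at the start; "moment": the same for the moment, N m; "finger_gap": opening from 0.0 (shut) to 1.0 (fully open).
Only numpy, scipy, OpenCV 4.12 (cv2) and the standard library are available. Lean on these libraries where they do the work, as an engineer would, in place of code of your own. Each camera call takes 0.05 s, during which the arm holds its last target. There are 200 camera calls.

## Working session

There is one attempt and no reset: what is moved stays moved. The work goes in short steps, Python scripts to look and compute and a tool call to move; the robot and the scene stay as the last step left them, time stands still between calls to the robot, and variables do not carry over. Pictures are saved under pics/ and viewed, about 8 in all and at most 12, crops included, and the job is handed in when it is done.

Besides the shell and the picture viewer there is one more tool, called after ">>>" as name(argument=value, ...) on one line, values as JSON. jog_arm: Moves the arm, as the interface text tells. Its arguments: {"type":"object","properties":{"rows":{"type":"array"},"force":{"type":"number"}},"required":["rows"]}

```bash
mkdir -p pics; ls; cat > h.py <<'E'
import numpy as np, cv2
from rig import robot
def ray(cal,rc):
    K=np.array([[cal['fx'],0,cal['cx']],[0,cal['fy'],cal['cy']],[0,0,1.]])
    p=cv2.undistortPoints(np.array([[[rc[1],rc[0]]]],float),K,np.array(cal['dist'],float))[0,0]
    T=np.array(cal['cam_to_world']); return T[:3,3],T[:3,:3]@np.array([p[0],-p[1],-1.])
def atz(cal,rc,z):
    o,d=ray(cal,rc); return o+d*(z-o[2])/d[2]
def proj(cal,P):
    T=np.array(cal['cam_to_world']); c=T[:3,:3].T@(np.array(P)-T[:3,3]); c=c*[1,-1,-1]
    K=np.array([[cal['fx'],0,cal['cx']],[0,cal['fy'],cal['cy']],[0,0,1.]])
    return cv2.projectPoints(c[None,None],np.zeros(3),np.zeros(3),K,np.array(cal['dist'],float))[0].ravel()
E
python3 - <<'E'
from h import *
for n in ['scene','side','wrist']:
    im=robot.capture(n); cal=robot.calibration(n); cv2.imwrite(f'pics/{n}0.png',im)
    print(n,np.round(np.array(cal['cam_to_world']),3).tolist(),cal['fx'])
    for q,z in [('bottle',0),('cap',.091),('collar',0),('mouth',.109),('spare',0)]:
        if n=='wrist' and q!='collar': continue
        for d in robot.spot_point(n,q)[:4]: print(n,q,round(d['p'],2),np.round(d['at'],1),np.round(atz(cal,d['at'],z),3))
s=robot.sense();print(s)
E
```

```text
pics
scene [[0.499, -0.741, 0.448, 1.008], [0.867, 0.428, -0.256, -0.286], [-0.002, 0.517, 0.856, 0.937], [0.0, 0.0, 0.0, 1.0]] 399.23593513598377
scene bottle 0.59 [213.  324.3] [0.594 0.094 0.   ]
scene cap 0.52 [190.5 327. ] [0.582 0.1   0.091]
scene collar 0.83 [256.5 189.4] [ 0.53  -0.275  0.   ]
scene collar 0.79 [227.  268.2] [ 0.555 -0.059 -0.   ]
scene collar 0.78 [245.4 225.8] [ 0.548 -0.181  0.   ]
scene mouth 0.74 [187.9 328.8] [0.587 0.1   0.109]
scene mouth 0.63 [192.7 325.8] [0.595 0.085 0.109]
scene mouth 0.15 [213.8 322.7] [0.642 0.045 0.109]
scene spare 0.98 [316.8 275. ] [ 0.773 -0.162  0.   ]
scene spare 0.39 [145.9 352.9] [0.44  0.299 0.   ]
side [[0.798, 0.391, -0.459, 0.224], [-0.603, 0.516, -0.608, -0.484], [-0.001, 0.762, 0.647, 0.595], [0.0, 0.0, 0.0, 1.0]] 381.5919044167428
side bottle 0.58 [221.5 247.4] [0.582 0.085 0.   ]
side cap 0.69 [190.8 248.6] [0.586 0.08  0.091]
side cap 0.2 [200.  153.9] [0.408 0.174 0.091]
side collar 0.95 [352.9 346.5] [ 0.528 -0.289  0.   ]
side collar 0.88 [303.4 312.4] [ 0.549 -0.18   0.   ]
side collar 0.62 [263.9 279.6] [ 0
[... 291 characters left out ...]
0]] 291.11760397509784
{'t': 0.7, 'joints': array([-1.22161323e+00,  4.80210736e-01,  1.59632408e+00, -6.21037066e-06,
        1.06509432e+00, -4.66029693e-02]), 'joint_vel': array([-5.87567767e-04, -1.09201229e-05, -1.11100945e-03, -4.13650430e-04,
       -4.60027991e-04,  8.95175325e-04]), 'effort': array([ 5.31088212e-03, -9.50252008e+01, -4.30595613e+01,  7.51282982e-05,
        9.40362006e-04, -1.25217315e-05]), 'eef_pos': array([ 0.2506071 , -0.59972826,  0.30388059]), 'tcp_rot': array([-0.58853795,  0.39195018, -0.39192712,  0.58855014]), 'wrist_force': array([ 0.2427389,  0.0123497, -0.1582576]), 'moment': array([0.01314565, 0.00305679, 0.03447659]), 'finger_gap': 1.0001425784868654}
```

```bash
python3 -c "
import cv2,numpy as np
a=[cv2.imread(f'pics/{n}0.png') for n in ['scene','side','wrist']]
cv2.imwrite('pics/w0s.png',np.hstack([cv2.resize(a[1],(400,300)),cv2.resize(a[2],(400,300))]))"
```

```text
(no output)
```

View pics/scene0.png

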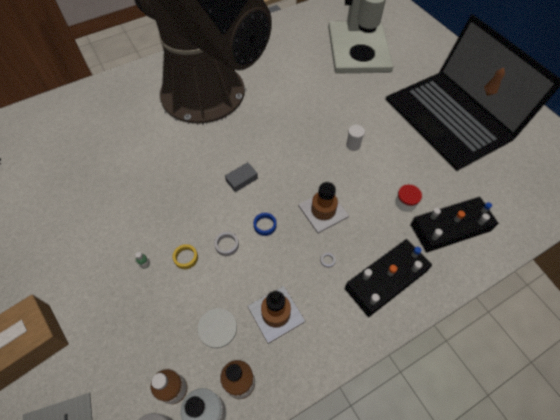

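View pics/w0s.png

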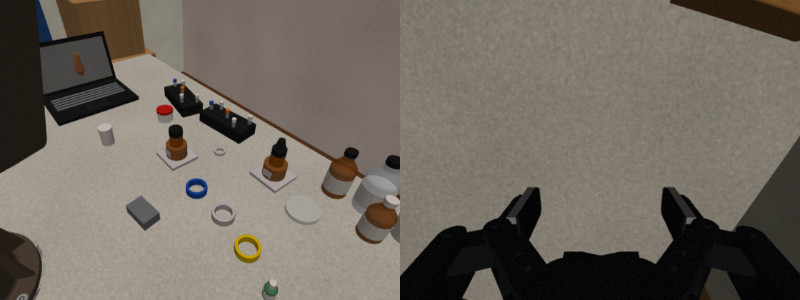

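The target is the plain collar, grey in the scene view at about (row 244, col 227), between the blue ring (223, 265) and the yellow one (256, 185). That puts it near (0.548, -0.180). The capped bottle is at about (190, 327), near (0.586, 0.09), and the dropper look-alike is at (300, 276). In the tool frame, y points down, x is the jaw direction and the wrist camera sits on +z.

>>> jog_arm(rows=[{"slide":[-30,6,48],"turn":[0,0,0],"jaw":85},{"slide":[-30,6,48],"turn":[0,0,0],"jaw":85},{"slide":[-30,6,48],"turn":[0,0,0],"jaw":85},{"slide":[-30,6,48],"turn":[0,0,0],"jaw":85},{"slide":[-30,6,48],"turn":[0,0,0],"jaw":85},{"slide":[-30,6,48],"turn":[0,0,0],"jaw":85},{"slide":[-30,6,48],"turn":[0,0,0],"jaw":85},{"slide":[-30,6,48],"turn":[0,0,0],"jaw":85},{"slide":[-30,6,48],"turn":[0,0,0],"jaw":85},{"slide":[0,0,0],"turn":[0,10,0],"jaw":85}], force=40)

```text
t: 1.95
eef_pos: [0.555, -0.1731, 0.2488]
tcp_rot: [0.551, -0.441, 0.445, -0.551]
wrist_force: [-0.4, -0.4, 0.5]
finger_gap: 0.995
```

```bash
cat >> h.py <<'E'
from scipy.optimize import fsolve
from scipy.spatial.transform import Rotation as Ro
def cyl_fit(cal,mask,r,z0,z1,x0):
    """xy of a vertical cylinder whose silhouette centroid matches the mask's filled hull"""
    c=max(cv2.findContours(mask.astype(np.uint8),0,2)[0],key=cv2.contourArea)
    def hc(p):
        h=cv2.convexHull(np.asarray(p,np.float32).reshape(-1,1,2)); m=cv2.moments(h); return np.array([m['m10'],m['m01']])/m['m00'],m['m00']
    t=np.linspace(0,2*np.pi,72)
    def sil(xy): return [proj(cal,[xy[0]+r*np.cos(a),xy[1]+r*np.sin(a),z]) for z in (z0,z1) for a in t]
    g,A=hc(c); xy=fsolve(lambda x:hc(sil(x))[0]-g,x0,epsfcn=1e-6)
    return xy,A/hc(sil(xy))[1]
def tool(P):
    s=robot.sense(); return Ro.from_quat(s['tcp_rot']).inv().apply(np.array(P)-s['eef_pos'])*1000
E
cat > look.py <<'E'
import sys
from h import *
n,q,r,z0,z1,x,y,out=sys.argv[1:9]; r,z0,z1,x,y=map(float,(r,z0,z1,x,y))
cal=robot.calibration(n); im=robot.capture(n); cv2.imwrite('pics/'+out,im)
s=robot.sense(); print('t',s['t'],'tcp',np.round(s['eef_pos'],4),'axes xyz:',np.round(Ro.from_quat(s['tcp_rot']).as_matrix().T,4).tolist(),'j6',s['joints'][5])
for d in robot.cut_out(n,q)[:4]:
    m=d['region']; px=im[m].mean(0)
    xy,k=cyl_fit(cal,m,r,z0,z1,[x,y]); print(round(d['p'],2),np.round(d['box']),'bgr',px.round(),'xy',xy.round(4),'area ratio',round(k,2),'tool',tool([*xy,z0]).round(1))
E
python3 look.py wrist collar .031 0 .022 .548 -.18 w1.png
```

```text
t 2.0 tcp [ 0.5543 -0.1742  0.249 ] axes xyz: [[0.2015, -0.9795, 0.0054], [0.0041, -0.0047, -1.0], [0.9795, 0.2015, 0.0031]] j6 1.0151396375679043
0.95 [144. 149. 211. 208.] bgr [88. 36. 15.] xy [ 0.5479 -0.066 ] area ratio 0.94 tool [-109.4  248.5   16.9]
0.7 [341. 206. 400. 263.] bgr [  8.  92. 119.] xy [ 0.5299 -0.2844] area ratio 0.92 tool [100.2 249.5 -47.1]
0.67 [256. 171. 312. 226.] bgr [109. 107. 112.] xy [ 0.5493 -0.179 ] area ratio 0.92 tool [  1.3 249.1  -5.8]
```

View pics/w1.png

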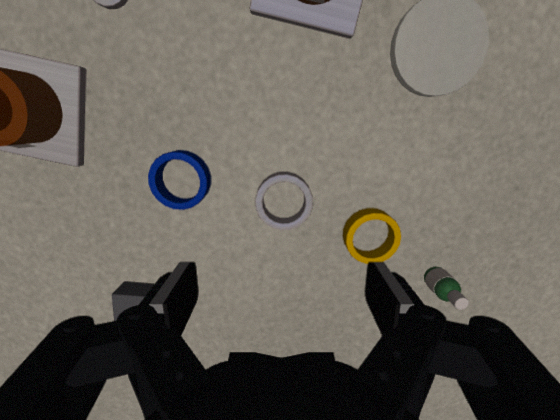

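The wrist view shows the plain collar at (row 200, col 284), with blue to its left and yellow to its right. The collar is almost under the gripper, at tool offset (+1, -6) mm.

>>> jog_arm(rows=[{"slide":[1,40,-6],"turn":[0,0,0],"jaw":85},{"slide":[0,50,0],"turn":[0,0,0],"jaw":85},{"slide":[0,40,0],"turn":[0,0,0],"jaw":85},{"slide":[0,20,0],"turn":[0,0,0],"jaw":85},{"slide":[0,15,0],"turn":[0,0,0],"jaw":85},{"slide":[0,0,0],"turn":[0,0,0],"jaw":85}])

```text
t: 2.8
eef_pos: [0.5487, -0.1832, 0.0815]
tcp_rot: [0.555, -0.435, 0.442, -0.555]
wrist_force: [-0.3, -0.3, 0.1]
finger_gap: 1.001
```

```bash
python3 look.py wrist collar .031 0 .022 .548 -.18 w2.png
```

```text
t 2.85 tcp [ 0.549  -0.1833  0.0822] axes xyz: [[0.2307, -0.973, 0.0093], [0.0093, -0.0073, -0.9999], [0.973, 0.2307, 0.0074]] j6 0.9711007795200256
0.96 [  0. 161. 128. 288.] bgr [69. 27. 10.] xy [ 0.5484 -0.0699] area ratio 0.86 tool [-111.4   81.8   24.5]
0.69 [408. 277. 499. 387.] bgr [  5.  84. 110.] xy [ 0.5519 -0.2814] area ratio 0.19 tool [ 95.3  83.5 -20.9]
0.66 [211. 209. 331. 327.] bgr [ 95.  95. 102.] xy [ 0.5493 -0.1787] area ratio 0.94 tool [-5.3 82.7  0.3]
```

View pics/w2.png

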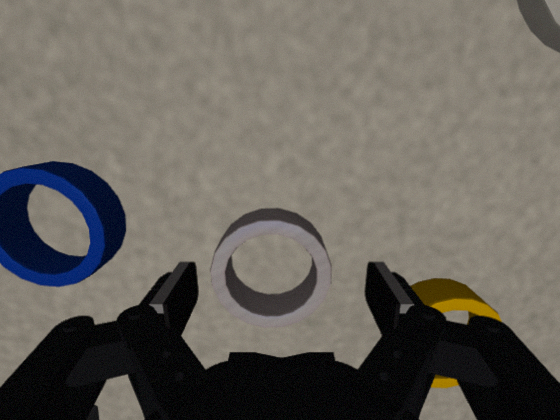

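>>> jog_arm(rows=[{"slide":[-5,3,0],"turn":[-0.4,0,0.5],"jaw":85},{"slide":[0,0,0],"turn":[0,0,0],"jaw":70},{"slide":[0,0,0],"turn":[0,0,0],"jaw":60},{"slide":[0,0,0],"turn":[0,0,0],"jaw":58},{"slide":[0,0,0],"turn":[0,0,0],"jaw":58},{"slide":[0,0,0],"turn":[0,0,0],"jaw":58},{"slide":[0,0,0],"turn":[0,0,0],"jaw":58}], force=25)

```text
t: 3.78
eef_pos: [0.5497, -0.1784, 0.0825]
tcp_rot: [-0.554, 0.436, -0.44, 0.556]
wrist_force: [-0.2, -0.2, -0.3]
finger_gap: 0.711
```

```bash
python3 look.py side collar .031 0 .022 .548 -.18 s1.png; python3 -c "
import cv2;cv2.imwrite('pics/s1c.png',cv2.resize(cv2.imread('pics/s1.png')[200:380,200:420],None,fx=3,fy=3))"
```

```text
t 3.825 tcp [ 0.5497 -0.1784  0.0825] axes xyz: [[0.2319, -0.9727, 0.0031], [0.0049, -0.002, -1.0], [0.9727, 0.2319, 0.0043]] j6 0.9705302239428062
0.86 [261. 247. 289. 278.] bgr [126.  71.  45.] xy [ 0.5428 -0.0648] area ratio 0.83 tool [-112.4   82.2   19.3]
0.74 [328. 327. 365. 369.] bgr [ 16. 144. 175.] xy [ 0.5282 -0.2844] area ratio 0.91 tool [ 97.9  82.6 -45.8]
0.6 [295. 283. 327. 315.] bgr [136. 138. 145.] xy [ 0.5458 -0.178 ] area ratio 0.8 tool [-1.5 82.5 -4. ]
```

View pics/s1c.png

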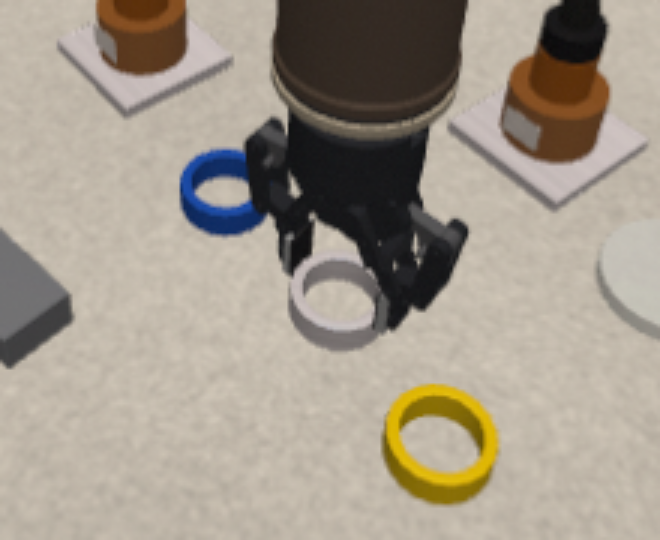

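>>> jog_arm(rows=[{"slide":[0,0,0],"turn":[0,0,0],"jaw":85},{"slide":[0,0,0],"turn":[0,0,0],"jaw":85},{"slide":[0,0,0],"turn":[0,0,0],"jaw":85},{"slide":[0,0,0],"turn":[0,-10,0],"jaw":85},{"slide":[0,0,0],"turn":[0,-10,0],"jaw":85},{"slide":[0,0,0],"turn":[0,-10,0],"jaw":85},{"slide":[0,0,0],"turn":[0,-10,0],"jaw":85},{"slide":[0,0,0],"turn":[0,-10,0],"jaw":85},{"slide":[0,0,0],"turn":[0,-10,0],"jaw":85},{"slide":[0,0,0],"turn":[0,-10,0],"jaw":85},{"slide":[0,0,0],"turn":[0,-10,0],"jaw":85},{"slide":[0,0,0],"turn":[0,-10,0],"jaw":85},{"slide":[0,0,0],"turn":[0,0,0],"jaw":85}])

```text
t: 5.5
eef_pos: [0.5499, -0.1785, 0.0826]
tcp_rot: [0.701, 0.102, -0.098, -0.699]
wrist_force: [-0.1, -0.4, -0.9]
finger_gap: 0.997
```

```bash
python3 look.py wrist collar .031 0 .022 .548 -.18 w3.png
```

```text
t 5.55 tcp [ 0.5499 -0.1786  0.0827] axes xyz: [[0.9609, 0.2769, 0.0046], [0.0054, -0.0021, -1.0], [-0.2769, 0.9609, -0.0035]] j6 -0.6469330067331814
0.96 [192. 345. 226. 369.] bgr [ 6. 53. 70.] xy [ 0.5266 -0.2487] area ratio 0.05 tool [-42.1  82.6 -60.8]
0.81 [218. 207. 338. 324.] bgr [ 94.  94. 101.] xy [ 0.5489 -0.1782] area ratio 0.95 tool [-1.2 82.6  0.8]
0.79 [275.   0. 427. 114.] bgr [95. 36. 12.] xy [ 0.5493 -0.0744] area ratio 0.69 tool [ 27.9  82.4 100.5]
```

>>> jog_arm(rows=[{"slide":[-0.5,6,0],"turn":[0.2,0,0.3],"jaw":85},{"slide":[0,0,0],"turn":[0,0,0],"jaw":85},{"slide":[0,0,0],"turn":[0,0,0],"jaw":85}])

```text
t: 5.98
eef_pos: [0.5493, -0.1787, 0.076]
tcp_rot: [-0.7, -0.096, 0.097, 0.701]
wrist_force: [-0.2, -0.1, 0.5]
finger_gap: 0.995
```

>>> jog_arm(rows=[{"slide":[0,0,0],"turn":[0,0,0],"jaw":65},{"slide":[0,0,0],"turn":[0,0,0],"jaw":56},{"slide":[0,0,0],"turn":[0,0,0],"jaw":54},{"slide":[0,0,0],"turn":[0,0,0],"jaw":54},{"slide":[0,0,0],"turn":[0,0,0],"jaw":54},{"slide":[0,0,0],"turn":[0,0,0],"jaw":54},{"slide":[0,0,0],"turn":[0,0,0],"jaw":54}], force=60)

```text
t: 6.85
eef_pos: [0.5494, -0.1787, 0.077]
tcp_rot: [-0.701, -0.096, 0.096, 0.701]
wrist_force: [0.3, 0.5, 1.3]
finger_gap: 0.695
```

>>> jog_arm(rows=[{"slide":[0,-15,0],"turn":[0,0,0],"jaw":54},{"slide":[0,-40,0],"turn":[0,0,0],"jaw":54},{"slide":[0,-50,0],"turn":[0,0,0],"jaw":54},{"slide":[0,-50,0],"turn":[0,0,0],"jaw":54},{"slide":[0,0,0],"turn":[0,0,0],"jaw":54}])

```text
t: 7.48
eef_pos: [0.5494, -0.1786, 0.24]
tcp_rot: [0.701, 0.096, -0.096, -0.7]
wrist_force: [0.6, -0.2, -1.6]
finger_gap: 0.694
```

```bash
python3 look.py wrist collar .031 .155 .177 .55 -.18 w4.png;python3 look.py side collar .031 .155 .177 .55 -.18 s4.png; python3 look.py side cap .021 .091 .115 .586 .09 s4b.png;python3 look.py scene cap .021 .091 .115 .586 .09 sc4b.png
python3 -c "
import cv2,numpy as np;cv2.imwrite('pics/m4.png',np.hstack([cv2.resize(cv2.imread('pics/w4.png'),(400,300)),cv2.resize(cv2.imread('pics/s4.png')[120:345,200:500],(400,300))]))"
```

```text
t 7.525 tcp [ 0.5485 -0.1783  0.2381] axes xyz: [[0.963, 0.2694, -0.0026], [-0.0029, 0.0007, -1.0], [-0.2694, 0.963, 0.0015]] j6 -0.6391236067169592
0.93 [220. 210. 342. 331.] bgr [100. 100. 107.] xy [ 0.5509 -0.1822] area ratio 1.06 tool [ 2.2 81.4 -5.1]
0.67 [239. 248. 266. 293.] bgr [ 12.  99. 127.] xy [ 0.537  -0.1848] area ratio 0.06 tool [-11.9  81.4  -3.8]
t 7.625 tcp [ 0.5473 -0.1778  0.2352] axes xyz: [[0.963, 0.2695, -0.0064], [-0.0073, 0.0024, -1.0], [-0.2694, 0.963, 0.0042]] j6 -0.6391254655692495
0.88 [260. 250. 292. 279.] bgr [115.  62.  36.] xy [ 0.4611 -0.1764] area ratio 0.49 tool [-81.9  80.3  24.1]
0.68 [298. 220. 340. 258.] bgr [119. 121. 128.] xy [ 0.5565 -0.1852] area ratio 0.54 tool [  7.6  79.4 -10.1]
t 7.725 tcp [ 0.5471 -0.1777  0.2342] axes xyz: [[0.963, 0.2694, -0.0077], [-0.0089, 0.003, -1.0], [-0.2694, 0.963, 0.0053]] j6 -0.6391455014779993
0.85 [237. 178. 254. 196.] bgr [19. 19. 21.] xy [0.5853 0.09  ] area ratio 0.83 tool [110.1 143.5 246.8]
t 7.825 tcp [ 0.5472 -0.1778  0.2341] axes xyz: [[0.963, 0.2694, -0.0078], [-0.009, 0.0031, -1.0], [-0.2693, 0.963, 0.0054]] j6 -0.6390947932821882
0.84 [317. 181. 335. 198.] bgr [29. 30. 32.] xy [0.5862 0.0939] area ratio 0.91 tool [111.8 143.7 250.5]
```

View pics/m4.png

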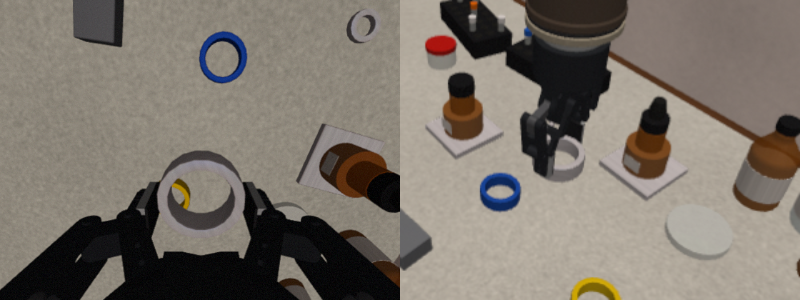

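The collar is held level, seen in the left half at about (row 195, col 200) between the pads. The blue and yellow rings have not moved. Next I'll stop short of the bottle and look at the cap from close by.

>>> jog_arm(rows=[{"slide":[28,-5,42],"turn":[-0.3,0,-0.4],"jaw":54},{"slide":[28,-5,42],"turn":[0,0,0],"jaw":54},{"slide":[28,-5,42],"turn":[0,0,0],"jaw":54},{"slide":[26,-5,40],"turn":[0,0,0],"jaw":54},{"slide":[0,0,0],"turn":[0,0,0],"jaw":54},{"slide":[0,0,0],"turn":[0,0,0],"jaw":54}])

```text
t: 8.62
eef_pos: [0.6094, 0.0165, 0.25]
tcp_rot: [-0.7, -0.093, 0.098, 0.701]
wrist_force: [0.7, -0.8, -0.7]
finger_gap: 0.704
```

```bash
python3 look.py wrist cap .021 .091 .115 .586 .092 w5.png;  python3 - <<'E'
from h import *
cal=robot.calibration('wrist');z=robot.sense()['eef_pos'][2]-.077
for d in robot.cut_out('wrist','collar')[:3]:
    xy,k=cyl_fit(cal,d['region'],.031,z,z+.022,[.608,.015]); print(d['box'],xy,k,tool([*xy,z]))
E
```

```text
t 8.675 tcp [0.6095 0.0163 0.2501] axes xyz: [[0.9637, 0.267, -0.0064], [-0.0068, 0.0005, -1.0], [-0.2669, 0.9637, 0.0023]] j6 -0.29368736164250414
0.9 [252.  81. 316. 149.] bgr [24. 25. 28.] xy [0.5884 0.0927] area ratio 0.97 tool [  1.1 159.4  79.3]
[221.4, 212.7, 343.9, 332.5] [0.60914544 0.01648536] 0.9547397233717011 [ 0.36475288 77.13947081  0.77224957]
[182.2, 217.2, 235.0, 267.5] [0.56939569 0.02454461] 0.11602007431903238 [-35.80988201  77.39721404  19.11138652]
[138.2, 355.6, 173.9, 404.6] [ 0.55892489 -0.07567491] 0.11122148815932659 [-72.55417325  77.42184002 -74.71530463]
```

View pics/w5.png

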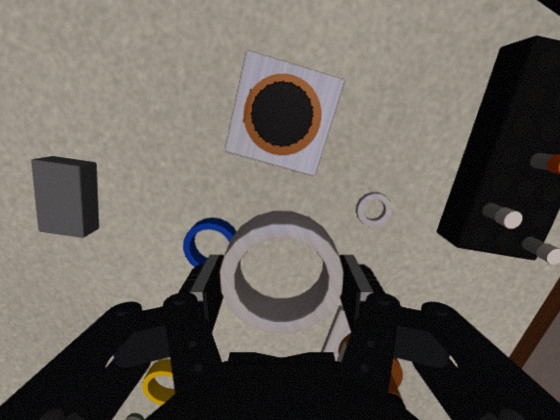

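The cap shows at (row 114, col 283), centred on the brown bottle with its plate skewed. The collar is at (272, 282). After levelling, the TCP target over the cap is (0.588, 0.0925).

>>> jog_arm(rows=[{"slide":[0,0,40],"turn":[-0.1,0,-0.4],"jaw":54},{"slide":[0,0,34],"turn":[0,0,0],"jaw":54},{"slide":[0,15,5],"turn":[0,0,0],"jaw":54},{"slide":[0,15,0],"turn":[0,0,0],"jaw":54},{"slide":[0,10,0],"turn":[0,0,0],"jaw":54},{"slide":[0,0,0],"turn":[0,0,0],"jaw":54},{"slide":[0,0,0],"turn":[0,0,0],"jaw":54}])

```text
t: 9.65
eef_pos: [0.5884, 0.0865, 0.2071]
tcp_rot: [0.701, 0.092, -0.092, -0.701]
wrist_force: [-0.8, -0.6, -0.7]
finger_gap: 0.699
```

```bash
python3 look.py wrist collar .031 .13 .152 .588 .0925 w6.png; python3 -c "
import cv2;from h import *
s=robot.sense();T=s['eef_pos'];print('err tool',tool([.588,.0925,T[2]]),'eul',Ro.from_quat(s['tcp_rot']).as_matrix()[2])
cv2.imwrite('pics/w6c.png',cv2.resize(cv2.imread('pics/w6.png')[180:360,180:390],None,fx=3,fy=3))"
```

```text
t 9.7 tcp [0.5884 0.0865 0.2072] axes xyz: [[0.9662, 0.2577, -0.0004], [-0.0003, -0.0004, -1.0], [-0.2577, 0.9662, -0.0003]] j6 -0.1650928984533657
0.8 [209. 298. 240. 351.] bgr [92. 40. 19.] xy [0.5678 0.0462] area ratio 0.07 tool [-30.4  77.4 -33.8]
0.67 [221. 209. 340. 332.] bgr [106. 106. 113.] xy [0.5886 0.0869] area ratio 0.94 tool [ 0.3 77.4  0.2]
err tool [ 1.10088660e+00 -1.66425433e-03  5.70432814e+00] eul [-8.01556183e-05 -9.99999959e-01 -2.76283547e-04]
```

View pics/w6c.png

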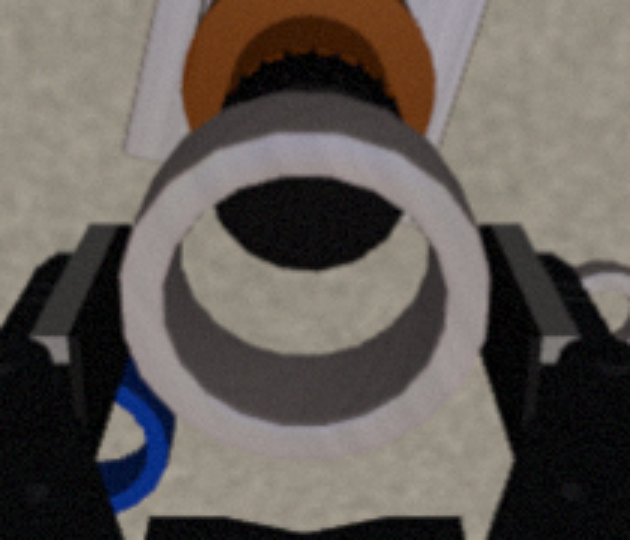

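The level is right. The cap shows through the far side of the collar at crop (230, 310), and 5.7 mm in z and 1.1 mm in x remain. I'll correct that, then descend in small steps.

>>> jog_arm(rows=[{"slide":[1,0,6],"turn":[0,0,0],"jaw":54},{"slide":[0,0,0],"turn":[0,0,0],"jaw":54},{"slide":[0,0,0],"turn":[0,0,0],"jaw":54}])

```text
t: 10.12
eef_pos: [0.5882, 0.0933, 0.2082]
tcp_rot: [0.701, 0.092, -0.092, -0.701]
wrist_force: [-0.6, -0.1, -0.6]
finger_gap: 0.696
```

```bash
cat > e.py <<'E'
from h import *
s=robot.sense();T=s['eef_pos'];R=Ro.from_quat(s['tcp_rot']).as_matrix();d=R.T@[0,0,-1]
print('t',s['t'],'z',T[2],'err tool',tool([.588,.0925,T[2]]).round(2),'level turn deg',np.degrees([d[2],0,-d[0]]).round(2),'F',s['wrist_force'].round(1),'M',s['moment'].round(2),'gap',s['finger_gap']*85.4,'yaw',np.degrees(np.arctan2(R[1,2],R[0,2])).round(1),'j6',s['joints'][5])
E
python3 e.py
```

```text
t 10.125 z 0.20824020642786084 err tool [-0.39 -0.   -0.77] level turn deg [0.03 0.   0.08] F [-0.6 -0.1 -0.6] M [ 0.03 -0.    0.03] gap 59.43952623266211 yaw 105.0 j6 -0.15403982395079965
```

>>> jog_arm(rows=[{"slide":[-0.4,6,-0.8],"turn":[0,0,0],"jaw":54},{"slide":[0,6,0],"turn":[0,0,0],"jaw":54},{"slide":[0,6,0],"turn":[0,0,0],"jaw":54},{"slide":[0,4,0],"turn":[0,0,0],"jaw":54},{"slide":[0,0,0],"turn":[0,0,0],"jaw":54}])

```text
t: 10.75
eef_pos: [0.5878, 0.0923, 0.1842]
tcp_rot: [0.701, 0.092, -0.092, -0.701]
wrist_force: [-0.3, 0.9, -0.5]
finger_gap: 0.699
```

```bash
python3 e.py
```

```text
t 10.75 z 0.18419694930316277 err tool [0.27 0.   0.09] level turn deg [0.02 0.   0.03] F [-0.3  0.9 -0.5] M [ 0.01  0.01 -0.03] gap 59.73695311143383 yaw 105.0 j6 -0.15566528519117948
```

The collar is already 8 mm below the cap's top with no contact force, so I'll continue.

>>> jog_arm(rows=[{"slide":[0,7,0],"turn":[0,0,0],"jaw":54},{"slide":[0,7,0],"turn":[0,0,0],"jaw":54},{"slide":[0,7,0],"turn":[0,0,0],"jaw":54},{"slide":[0,7,0],"turn":[0,0,0],"jaw":54},{"slide":[0,7,0],"turn":[0,0,0],"jaw":54},{"slide":[0,7,0],"turn":[0,0,0],"jaw":54},{"slide":[0,4,0],"turn":[0,0,0],"jaw":54},{"slide":[0,2,0],"turn":[0,0,0],"jaw":54},{"slide":[0,0,0],"turn":[0,0,0],"jaw":54}])

```text
t: 11.88
eef_pos: [0.5879, 0.0923, 0.1326]
tcp_rot: [0.701, 0.092, -0.092, -0.701]
wrist_force: [0.4, 0.2, -1.0]
finger_gap: 0.7
```

```bash
python3 e.py
```

```text
t 11.875 z 0.13264170275202586 err tool [0.18 0.   0.15] level turn deg [0.02 0.   0.03] F [ 0.4  0.2 -1. ] M [ 0.01 -0.03 -0.04] gap 59.81444261517957 yaw 105.0 j6 -0.15559718436065723
```

>>> jog_arm(rows=[{"slide":[0,1,0],"turn":[0,0,0],"jaw":54},{"slide":[0,0.5,0],"turn":[0,0,0],"jaw":54},{"slide":[0,0,0],"turn":[0,0,0],"jaw":70},{"slide":[0,0,0],"turn":[0,0,0],"jaw":80},{"slide":[0,0,0],"turn":[0,0,0],"jaw":85},{"slide":[0,0,0],"turn":[0,0,0],"jaw":85}])

```text
t: 12.62
eef_pos: [0.5884, 0.0924, 0.1324]
tcp_rot: [0.701, 0.093, -0.091, -0.701]
wrist_force: [0.8, 0.3, 0.3]
finger_gap: 0.995
```

>>> jog_arm(rows=[{"slide":[0,-10,0],"turn":[0,0,0],"jaw":85},{"slide":[0,-20,0],"turn":[0,0,0],"jaw":85},{"slide":[0,-13,0],"turn":[0,0,0],"jaw":85},{"slide":[0,0,0],"turn":[0,0,0],"jaw":85}])

```text
t: 13.12
eef_pos: [0.5885, 0.0924, 0.178]
tcp_rot: [0.701, 0.093, -0.091, -0.701]
wrist_force: [-0.2, 0.9, -1.0]
finger_gap: 1.002
```

```bash
python3 e.py; python3 look.py side collar .031 .055 .077 .588 .0925 s7.png; python3 -c "
import cv2,numpy as np;from h import *;a=robot.capture('scene')
cv2.imwrite('pics/m7.png',np.hstack([cv2.resize(cv2.imread('pics/s7.png')[120:270,170:320],(400,400)),cv2.resize(a[130:280,250:400],(400,400))]))"
```

```text
t 13.125 z 0.17801648784435864 err tool [-0.44 -0.    0.21] level turn deg [0.04 0.   0.15] F [-0.2  0.9 -1. ] M [-0.02 -0.01  0.02] gap 85.55677370058075 yaw 105.0 j6 -0.1556911815750768
t 13.175 tcp [0.5882 0.0924 0.1774] axes xyz: [[0.9661, 0.2581, 0.002], [0.0021, -0.0001, -1.0], [-0.2581, 0.9661, -0.0006]] j6 -0.1556709980188191
0.91 [330. 326. 362. 370.] bgr [ 22. 126. 153.] xy [ 0.4998 -0.304 ] area ratio 0.79 tool [-187.5  121.8 -360.2]
0.62 [261. 248. 292. 279.] bgr [107.  55.  29.] xy [ 0.5168 -0.1058] area ratio 0.74 tool [-119.9  121.8 -173. ]
0.6 [235. 188. 261. 210.] bgr [107. 110. 119.] xy [0.583  0.0856] area ratio 0.77 tool [ -6.6 121.9  -5.2]
```

View pics/m7.png

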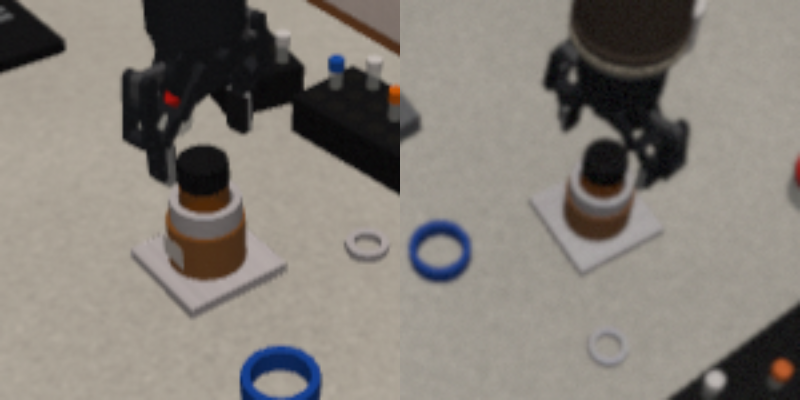

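The collar lies flat on the shoulder at left-crop (205, 205), and the cap is still on at (170, 203). Next I'll grip the cap.

>>> jog_arm(rows=[{"slide":[-0.4,8,0.2],"turn":[0,0,0.1],"jaw":85},{"slide":[0,7.5,0],"turn":[0,0,0],"jaw":70},{"slide":[0,0,0],"turn":[0,0,0],"jaw":55},{"slide":[0,0,0],"turn":[0,0,0],"jaw":40},{"slide":[0,0,0],"turn":[0,0,0],"jaw":35},{"slide":[0,0,0],"turn":[0,0,0],"jaw":35},{"slide":[0,0,0],"turn":[0,0,0],"jaw":35},{"slide":[0,0,0],"turn":[0,0,0],"jaw":35},{"slide":[0,0,0],"turn":[0,0,0],"jaw":35}], force=50)

```text
t: 14.4
eef_pos: [0.5878, 0.0926, 0.1588]
tcp_rot: [0.701, 0.092, -0.092, -0.701]
wrist_force: [0.1, 0.4, -0.1]
finger_gap: 0.478
```

```bash
python3 e.py
```

```text
t 14.4 z 0.15882548065715163 err tool [ 0.13 -0.   -0.15] level turn deg [ 0.01  0.   -0.05] F [ 0.1  0.4 -0.1] M [ 0.05 -0.01 -0.05] gap 40.820999903619246 yaw 104.9 j6 -0.15491034063234188
```

>>> jog_arm(rows=[{"slide":[0,0,0],"turn":[0,-7,0],"jaw":35},{"slide":[0,0,0],"turn":[0,-7,0],"jaw":35},{"slide":[0,0,0],"turn":[0,-4,0],"jaw":35}])

```text
t: 14.78
eef_pos: [0.588, 0.0925, 0.1589]
tcp_rot: [0.677, 0.203, -0.203, -0.677]
wrist_force: [4.8, -12.1, -1.3]
finger_gap: 0.478
```

```bash
python3 e.py
```

```text
t 14.775 z 0.15887501378204405 err tool [-0.03  0.   -0.03] level turn deg [-0.01  0.   -0.03] F [  4.8 -12.1  -1.3] M [-1.95 -0.57 -0.96] gap 40.86108067215902 yaw 123.4 j6 -0.47716776239334735
```

Turning anticlockwise met resistance (Mz -0.96 N m, with a side force), so that looks like the tight stop. I'll try clockwise.

>>> jog_arm(rows=[{"slide":[0,0,0],"turn":[0,10,0],"jaw":35},{"slide":[0,0,0],"turn":[0,10,0],"jaw":35},{"slide":[0,0,0],"turn":[0,10,0],"jaw":35}])

```text
t: 15.15
eef_pos: [0.5878, 0.0922, 0.1588]
tcp_rot: [0.707, 0.016, -0.017, -0.707]
wrist_force: [-1.1, -0.3, 1.2]
finger_gap: 0.48
```

```bash
python3 e.py
```

```text
t 15.15 z 0.15881971563569736 err tool [ 0.22 -0.    0.25] level turn deg [ 0.02  0.   -0.06] F [-1.1 -0.3  1.2] M [-0.03  0.09  0.04] gap 41.01384903502643 yaw 92.7 j6 0.05838149926921618
```

It turns freely clockwise, so I'll continue to about 92 degrees from the stop.

>>> jog_arm(rows=[{"slide":[0,0,0],"turn":[0,10,0],"jaw":35},{"slide":[0,0,0],"turn":[0,10,0],"jaw":35},{"slide":[0,0,0],"turn":[0,10,0],"jaw":35},{"slide":[0,0,0],"turn":[0,10,0],"jaw":35},{"slide":[0,0,0],"turn":[0,10,0],"jaw":35},{"slide":[0,0,0],"turn":[0,10,0],"jaw":35},{"slide":[0,0,0],"turn":[0,0,0],"jaw":35}])

```text
t: 16.02
eef_pos: [0.5871, 0.0926, 0.1589]
tcp_rot: [0.615, -0.351, 0.349, -0.614]
wrist_force: [-0.0, 0.4, 0.5]
finger_gap: 0.479
```

```bash
python3 e.py
```

```text
t 16.025 z 0.15886041449300026 err tool [ 0.54 -0.    0.75] level turn deg [ 0.12  0.   -0.07] F [-0.   0.4  0.5] M [ 0.1  -0.04 -0.02] gap 40.90725773783739 yaw 30.7 j6 1.1405545386437697
```

>>> jog_arm(rows=[{"slide":[0.5,0,0.7],"turn":[0.1,0,0],"jaw":35},{"slide":[0,-3,0],"turn":[0,0,0],"jaw":35},{"slide":[0,-3,0],"turn":[0,0,0],"jaw":35}])

```text
t: 16.4
eef_pos: [0.5872, 0.0924, 0.1648]
tcp_rot: [0.616, -0.348, 0.346, -0.616]
wrist_force: [-1.0, 0.3, -0.8]
finger_gap: 0.481
```

```bash
python3 e.py
```

```text
t 16.4 z 0.16483478935611487 err tool [ 0.36 -0.    0.75] level turn deg [ 0.12  0.   -0.12] F [-1.   0.3 -0.8] M [0.05 0.05 0.02] gap 41.08700009103343 yaw 31.2 j6 1.1293629227247368
```

The cap has lifted 6 mm with no pull, which is more than the 1–2 mm of play, so it is free. I'll lift straight up to 70 mm in total (TCP z about 0.229).

>>> jog_arm(rows=[{"slide":[0,-8,0],"turn":[0,0,0],"jaw":35},{"slide":[0,-10,0],"turn":[0,0,0],"jaw":35},{"slide":[0,-12,0],"turn":[0,0,0],"jaw":35},{"slide":[0,-12,0],"turn":[0,0,0],"jaw":35},{"slide":[0,-12,0],"turn":[0,0,0],"jaw":35},{"slide":[0,-8,0],"turn":[0,0,0],"jaw":35},{"slide":[0,0,0],"turn":[0,0,0],"jaw":35},{"slide":[0,0,0],"turn":[0,0,0],"jaw":35}])

```text
t: 17.4
eef_pos: [0.5881, 0.0923, 0.2328]
tcp_rot: [-0.616, 0.346, -0.346, 0.617]
wrist_force: [-1.1, 0.1, -1.5]
finger_gap: 0.474
```

```bash
python3 e.py; python3 -c "
import cv2,numpy as np;from h import *;a=robot.capture('scene');b=robot.capture('side')
cv2.imwrite('pics/m8.png',np.hstack([cv2.resize(b[100:280,150:330],(400,400)),cv2.resize(a[120:300,230:410],(400,400))]))"; python3 e.py
```

```text
t 17.4 z 0.23276534826807255 err tool [-0.24  0.   -0.02] level turn deg [-0.04  0.   -0.03] F [-1.1  0.1 -1.5] M [-0.05 -0.02 -0.03] gap 40.446540212651406 yaw 31.3 j6 1.12757999760078
t 17.5 z 0.23258948742322438 err tool [-0.22  0.    0.01] level turn deg [-0.02  0.   -0.04] F [ 0.5  0.2 -0.5] M [-0.01 -0.   -0.01] gap 41.0069066965495 yaw 31.3 j6 1.127585739425005
```

View pics/m8.png

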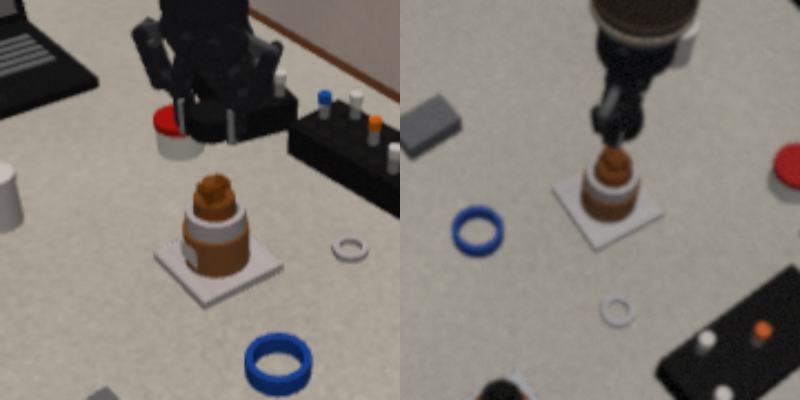

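The cap is held between the pads at left-crop (115, 210), the neck is bare, and the collar is still flat on the shoulder. The lift came to 74 mm, so I'll trim it to 70 mm and hand in.

>>> jog_arm(rows=[{"slide":[0,3.5,0],"turn":[0,0,0],"jaw":35},{"slide":[0,0,0],"turn":[0,0,0],"jaw":35},{"slide":[0,0,0],"turn":[0,0,0],"jaw":35}])

```text
t: 17.88
eef_pos: [0.5877, 0.0923, 0.2279]
tcp_rot: [0.617, -0.347, 0.346, -0.616]
wrist_force: [-0.2, 0.6, -0.6]
finger_gap: 0.482
```

```bash
python3 e.py; python3 -c "
from rig import robot; print(robot.sign_off())"
```

```text
t 17.875 z 0.22787373753310933 err tool [-0.05 -0.    0.38] level turn deg [ 0.06  0.   -0.08] F [-0.2  0.6 -0.6] M [ 0.02 -0.01  0.03] gap 41.13698044169175 yaw 31.3 j6 1.127593158957741
the job is handed in; nothing more can be done
None
```

I slid the plain aluminium collar over the capped bottle onto its shoulder and let go with the cap still on. Then I unscrewed the cap and lifted it. It was handed in at about 18 s of the 61 s allowed.

- **Cap:** anticlockwise hit the tight stop (about 1 N m of resistance), so clockwise loosens it. I turned it about 92° clockwise from that stop and it came off with no pull. At the last reading it was still gripped, about 69 mm above where it sat, level to about 0.1° and within 0.5 mm of the bottle's measured axis.
- **Collar:** the last pictures show it flat on the shoulder and the bottle's neck bare.
- **Other things:** the blue ring, small ring and slide box looked undisturbed. I did not measure the other bystanders again at the end, but the arm did not go near them.
- **Forces:** the readings never went above about 13 N.
- **Disagreements:** the side camera's collar fit was about 5–8 mm off the wrist camera's. I put that down to the fingers or bottle hiding part of it and used the wrist view. The gripper's reported opening read 1–2 mm under the true sizes.

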